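Rack two vials and free the solvent bottle's push-and-turn cap

TASK

Get two vials ready to be filled with solvent: stand the shorter open vial fully down in hole 1 of the rack (one raised dot) and let go of it, then likewise the taller open vial in hole 2 (two dots). Then press the solvent bottle's safety cap down and, keeping it pressed, twist it anticlockwise (seen from above) a fifth of a turn to free it, and lift it off. Finish while still holding the cap upright in the gripper, clear of the bottle and about 5 cm straight above its mouth, and leave the other things where they are.

Things in the scene. Friction and masses are not known exactly. Their poses are not given: they have to be found in the camera images.
- vial_short: The shorter open vial: white plastic tube, 26 mm outside diameter, 70 mm tall, about 30 g, standing loose on the bench. Origin at the centre of its underside, z up its axis.
- vial_tall: The taller open vial: white plastic tube, 26 mm outside diameter, 95 mm tall, about 40 g, standing loose on the bench. Origin at the centre of its underside, z up its axis.
- rack: Aluminium vial rack fixed to the bench at any yaw, 180 x 56 x 40 mm: three round holes 32 mm across, 32 mm deep (floor 8 mm above the bench), 50 mm apart along its x axis. Origin on the underside below hole 2; the block spans x = -98 to +82 mm. On the +y side of the holes are one, two or three small raised dots; a dark bolt head (14 mm across, 5 mm high) marks the end at hole 1.
- hole1 (a point): Centre of the mouth of hole 1 (one dot, next to the bolt head), 40 mm above the bench; axes as the rack's.
- hole2 (a point): Centre of the mouth of hole 2 (two dots, the middle hole), 40 mm above the bench; axes as the rack's.
- hole3 (a point): Centre of the mouth of hole 3 (three dots), already taken by the stoppered vial.
- bottle: White plastic solvent bottle, 76 mm across, clamped in a steel bench holder (110 x 90 mm foot): it cannot turn, slide or lift. Origin on the bench below its axis, z up. Above 112 mm it narrows to a 26 mm neck with its mouth at 170 mm and two small lugs under the cap. It stands on one side of the bench, left or right, the rack on the other.
- bottle_mouth (a point): Centre of the bottle's mouth (top of the neck), 170 mm above the bench; axes as the bottle's.
- cap: Black push-and-turn cap, 50 g, 36 mm high: fluted round head 48 mm across (upper 20 mm) over a 46 mm skirt. Origin at the centre of its underside, z up; locked it sits at 162 mm (top at 198 mm) and neither lifts nor turns (5 degrees play). Pushed down 4.5 to 8 mm (stop) it turns anticlockwise seen from above; after 72 degrees (58 to 86, then a stop) it is free and lifts straight off.
- plunger (a joint): Sprung seal in the bottle's neck, in m: about 0 under the locked cap, growing as the cap is pressed down (0.008 at the stop), -0.004 when the cap is off. It pushes the cap up with 4 N when locked, 8 N at 4.5 mm and 11 N at the stop.
- vial_stopped: Bystander: closed vial 26 mm across with a dark rubber stopper 29 mm across, 82 mm tall, standing in hole 3. Origin at the centre of its underside.
- meter: Bystander: yellow hand-held meter lying flat, 78 x 150 x 36 mm, beyond the vials. Origin at the centre of its underside, long side along y.
- screwdriver: Bystander: screwdriver 200 mm long lying along its own x axis near the robot. Origin underneath it.
Not all that is in view belongs to the job. What is shaped like the vial_short but blue is not meant.

How it is judged (in metres and radians):
On the way, in this order (a step that is already met when the one before it is completed fails the run):
1. the shorter vial stands fully down in hole 1, let go (horizontal distance between vial_short and hole1 below 0.006 m and z of vial_short in the frame of hole1 below -0.026 m and angle between vial_short's own z axis and vertical below 0.3 rad and contact force between vial_short and the fingers below 0.1 N), for 0.2 s.
2. the taller vial stands fully down in hole 2, let go, the shorter one still in hole 1 (all of step 1 and horizontal distance between vial_tall and hole2 below 0.006 m and z of vial_tall in the frame of hole2 below -0.026 m and angle between vial_tall's own z axis and vertical below 0.3 rad and contact force between vial_tall and the fingers below 0.1 N), for 0.2 s.
3. the cap is pressed down against its spring (value of joint plunger above 0.0035 m), for 0.05 s.
4. the cap is turned out of its lock, still low on the neck (angle between the x axis of cap and the x axis of bottle, either way round above 0.8 rad and z of cap in the frame of bottle_mouth below 0 m).
At the end, for the whole second after the job is handed in: Both vials released in their holes (6 mm off axis, foot 26 mm or more below the mouth, 0.3 rad of upright). Gripper holds the cap still, not touching the bottle, its underside 15 to 150 mm above the mouth, within 30 mm of the axis, within 0.35 rad of upright; seal sprung out (all of step 2 and z of cap in the frame of bottle_mouth between 0.015 and 0.15 m and horizontal distance between cap and bottle_mouth below 0.03 m and angle between cap's own z axis and vertical below 0.35 rad and contact force between cap and the fingers above 1 N and contact force between cap and bottle below 0.1 N and linear speed of cap below 0.05 m/s and value of joint plunger below -0.002 m); the arm keeps its last pose, push and grip.
It fails at once if a bystander (stoppered vial, meter or screwdriver) moved more than 20 mm (distance of any of vial_stopped, meter, screwdriver from where it was at the start of the episode above 0.02 m).
It also fails if it takes over 72 s, if anything falls off the work surface, if the arm or the gripper's body presses on something with over 40 N, if the wrist force passes 120 N, or if a joint passes its speed limit or range.

ROBOT

A 7-joint arm with a two-finger parallel gripper is mounted at the origin on the work surface. World frame = base frame: x ahead of the robot, y to its left, z up, the work surface at z = 0. Lengths are in m, angles in degrees, forces in N, time in s.
With the tool pointing down it reaches from about 0.425 to 0.875 m from the base axis. Payload 4.7 kg.
Tool frame: the origin (TCP) lies at the very end of the fingers, on their centre line; the grasp point (between the pads) lies 19 mm behind it; z points along the fingers, y is the direction in which the jaws open and shut (so a half turn about z gives the same grasp; the last joint's range is limited). The gripper opens to 87 mm and grips with 3 to 60 N. Pads are 19 mm wide; open, the fingers measure 117 mm over their backs; the gripper's body (75 mm by 190 mm) begins 51 mm behind the grasp point.
Start: joints at [-70.01, 18.392, -4.016, 83.108, 1.295, 78.541, -3.26], TCP at [0.214, 0.614, 0.223] pointing down, gripper open.
Joint ranges: [-163.93, 163.93], [-17.29, 119.83], [-79.2, 71.16], [3.27, 140.29], [-89.18, 269.18], [5.43, 117.66], [-154.24, 154.24]. Speed limits (degrees/s): [147.25, 147.25, 180, 180, 180, 180, 180].

INTERFACE

Orientations are given as [roll, pitch, yaw] about the fixed x, y, z axes, in that order (R = Rz(yaw) Ry(pitch) Rx(roll)).
In Python, from cell import monitor, read_camera, camera_info, env, look_for gives the robot as it stands.
- The arm moves only by the tool servo_tool, never from a script. Its argument "commands" is one flat list of numbers, 6 for each row, row after row: the shift along the tool's x, y, z in mm, then the turn, a rotation vector about the tool's x, y, z in degrees. A call has 1 to 10 rows; each row shifts and turns the commanded pose from where the row before left it, along the tool's axes as they then stand; what a row does not reach is not made up. A row lasts 1/10 s, in which the tool goes at most 50 mm and 8.59 degrees, less where a joint would pass 70% of its speed; a pose out of reach is approached as far as the arm can. A call is refused whole if a number of a shift passes 50 or a number of a turn 8.59, either way. A call with a gripper value outside its range is refused whole. "jaw" is the finger opening in mm, from 0 to 87, set as the call begins (left out, the last holds). The fingers move at their own pace and stop on an object; "newtons" is the grip in N (left out, the last holds). Time passes only in rows, so rows that do not move let the fingers close. It gives the time, the measured TCP pose, the force and the opening at its end, in the units of the state.
- monitor.get_obs(): the state, without advancing time (a new reading comes with each control period).
- read_camera(name): name is "side" or "top" or "wrist"; returns (picture, depth): 384x512x3 uint8, red, green, blue; 384x512 float32, m along the optical axis (not along the pixel's ray), 0 where there is no reading.
- camera_info(name): a dict with "camera_matrix" (3x3 intrinsics, pixels), "R" (3x3) and "t" (3): a world point X has camera coordinates R X + t; the wrist camera has in their place "T_tool_cam" (4x4, takes a point from camera to tool coordinates, whose origin is the TCP and whose axes are the flange's). Camera axes: x right, y down, z forward; pixel columns grow to the right and rows downward; lengths in m; the calibration is good to about 2 mm. A picture is of the moment at which its call begins: read the wrist's pose just before it. camera_info takes no time and is no camera call.
- env.sign_off(): hands the job in, once; it reports no verdict.
Trained networks look in the newest picture that a camera, given by its name, has taken for a name from the list of things; names that differ only in an ending like _2 or _b are one class to them, and where a whole thing is asked for, a point or a joint stands for the part that bears it (a point fixed in the world has none). Each returns a list of dicts, best first, with "conf" (0 to 1); they miss things now and then, are a little off and sometimes report something else, mostly with a low value. They report only what shows in the picture. A call takes as long as a camera call. They do not tell look-alikes from the thing itself.
- look_for(camera, label): "box" ([left, top, width, height] in pixels, round what is visible of it).
The state is a dict: "time_s": time; "qpos": joint angles; "joint_velocities": joint speeds; "effort": joint torques, N m; "tool_pos": TCP position; "tool_rot": TCP orientation; "force": force on the tool from outside, world axes, zero at the start; "wrist_torque": the same for the moment, N m; "grip_width": finger opening in m.
Only numpy, scipy, OpenCV 4.12 (cv2) and the standard library are available. Lean on these libraries where they do the work, as an engineer would, in place of code of your own. Each camera call takes 0.05 s, during which the arm holds its last target.

## Working session

There is one attempt and no reset: what is moved stays moved. The work goes in short steps, Python scripts to look and compute and a tool call to move; the robot and the scene stay as the last step left them, time stands still between calls to the robot, and variables do not carry over. Pictures are saved under pics/ and viewed, and the job is handed in when it is done.

Besides the shell and the picture viewer there is one more tool, called as name(argument=value, ...) on one line, values as JSON. servo_tool: Moves the arm, as the interface text tells. Its arguments: {"type":"object","properties":{"commands":{"type":"array","items":{"type":"number"}},"jaw":{"type":"number"},"newtons":{"type":"number"}},"required":["commands"]}

```bash
ls; mkdir -p pics; python3 - <<'E'
from cell import monitor, read_camera, camera_info, env, look_for
import cv2,numpy as np
o=monitor.get_obs()
for k in o: print(k,o[k])
for c in ["top","side"]:
    p,d=read_camera(c); cv2.imwrite(f"pics/{c}0.png",p[:,:,::-1]); np.save(f"pics/{c}0.npy",d)
    i=camera_info(c); print(c,{k:np.round(v,4).tolist() for k,v in i.items()})
    for l in ["vial_short","vial_tall","rack","bottle","cap","vial_stopped","meter","screwdriver"]:
        print(l,[(np.round(r['box']).tolist(),round(r['conf'],2)) for r in look_for(c,l)])
print({k:np.round(v,4).tolist() for k,v in camera_info("wrist").items()})
print(monitor.get_obs()["time_s"])
E
```

```text
pics
time_s 0.0
qpos [-70.00936478  18.43976002  -4.0170051   83.17500329   1.29699379
  78.54119199  -3.26071565]
joint_velocities [ 1.43725044e-02 -6.62642959e-02 -5.18245408e-02  5.49832697e-02
 -1.45126560e-01  5.40051068e-02  1.17487420e-04]
effort [-4.45822079e-04 -4.91301155e+01 -4.04478852e-01 -3.12523699e+01
 -6.41467050e-02  4.37637186e-02  1.58241860e-04]
tool_pos [0.21344044 0.61336616 0.22145291]
tool_rot [-1.79889407e+02  7.26715097e-03  1.60820204e+02]
force [-0.17208281 -0.18933803 -0.61227868]
wrist_torque [ 0.00495789  0.01086656 -0.0517573 ]
grip_width 0.08680335548026782
top {'camera_matrix': [[482.8269, 0.0, 257.519], [0.0, 482.8269, 192.086], [0.0, 0.0, 1.0]], 'R': [[0.0193, -0.9998, 0.007], [-0.9948, -0.0199, -0.1002], [0.1003, -0.005, -0.9949]], 't': [0.0249, 0.5988, 1.0606]}
vial_short [([287.0, 172.0, 13.0, 14.0], 0.56), ([260.0, 170.0, 13.0, 14.0], 0.51)]
vial_tall [([266.0, 244.0, 13.0, 11.0], 0.68)]
rack [([153.0, 191.0, 84.0, 62.0], 0.65)]
bottle [([322.0, 198.0, 58.0, 46.0], 0.89)]
cap []
vial_stopped [([162.0, 226.0, 16.0, 17.0], 0.56)]
meter [([259.0,
[... 306 characters left out ...]
 [([285.0, 236.0, 13.0, 33.0], 0.88), ([283.0, 209.0, 12.0, 26.0], 0.82), ([340.0, 222.0, 61.0, 72.0], 0.71)]
vial_tall [([199.0, 205.0, 16.0, 43.0], 0.78)]
rack [([222.0, 234.0, 34.0, 40.0], 0.63), ([211.0, 162.0, 63.0, 56.0], 0.6)]
bottle [([208.0, 266.0, 71.0, 90.0], 0.72)]
cap [([222.0, 234.0, 33.0, 42.0], 0.74)]
vial_stopped [([223.0, 142.0, 12.0, 29.0], 0.71)]
meter [([338.0, 220.0, 64.0, 70.0], 0.88)]
screwdriver [([108.0, 251.0, 100.0, 21.0], 0.81)]
{'camera_matrix': [[289.9527, 0.0, 258.7585], [0.0, 289.9527, 195.5246], [0.0, 0.0, 1.0]], 'T_tool_cam': [[-0.0003, -0.9533, -0.3022, 0.0829], [1.0, -0.0002, -0.0002, 0.0003], [0.0002, -0.3022, 0.9533, -0.1622], [0.0, 0.0, 0.0, 1.0]]}
0.9
```

View images.

```bash
python3 - <<'E'
import cv2
for n,(a,b,c,d) in {"top0":(80,350,130,400),"side0":(110,370,90,420)}.items():
    p=cv2.imread(f"pics/{n}.png"); cv2.imwrite(f"pics/{n}_c.png",cv2.resize(p[a:b,c:d],None,fx=2.2,fy=2.2,interpolation=cv2.INTER_CUBIC))
E
```

```text
(no output)
```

View pics/top0_c.png

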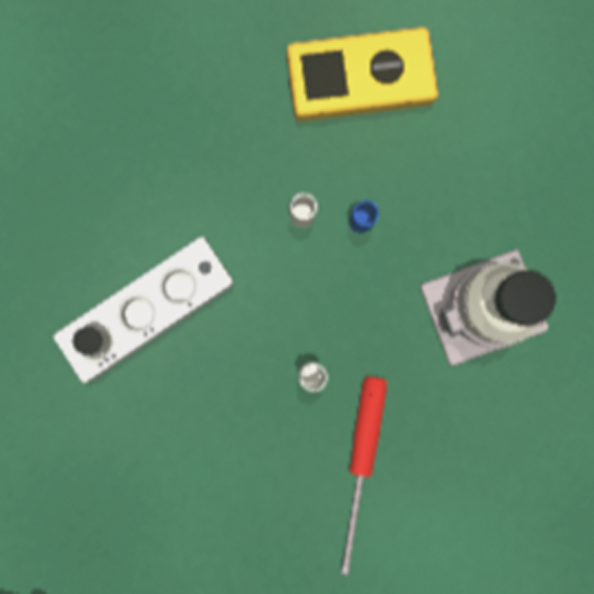

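View pics/side0_c.png

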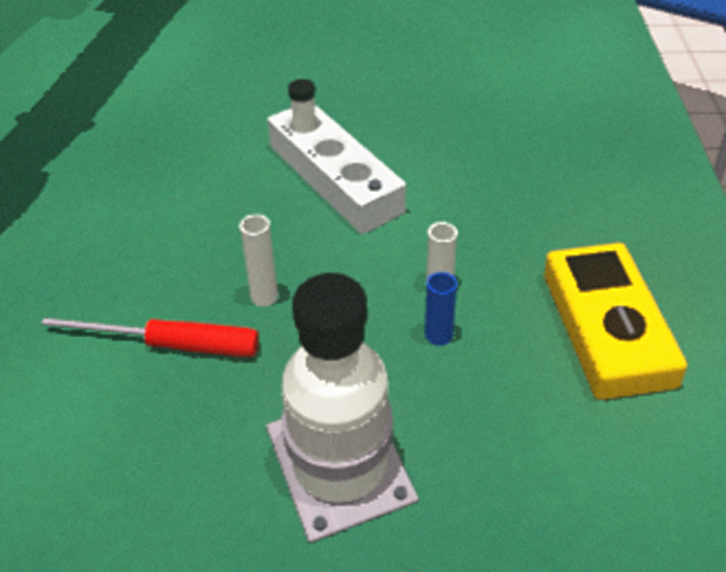

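View pics/top0.png

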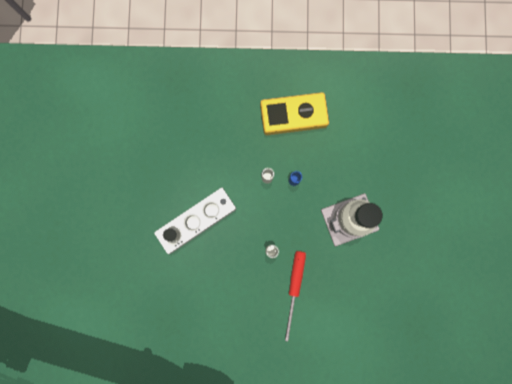

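```bash
cat > h.py <<'E'
from cell import monitor, read_camera, camera_info, env, look_for
import cv2,numpy as np
from scipy.spatial.transform import Rotation as Ro
from scipy.optimize import least_squares
def cloud(name,d,pose=None):
    i=camera_info(name);K=i['camera_matrix']
    v,u=np.mgrid[:d.shape[0],:d.shape[1]]
    P=np.stack([(u-K[0,2])/K[0,0]*d,(v-K[1,2])/K[1,1]*d,d],-1)
    if name=="wrist":
        T=i['T_tool_cam']; R,t=pose
        return (P@T[:3,:3].T+T[:3,3])@R.T+t
    return (P-i['t'])@i['R']
def pose():
    o=monitor.get_obs(); return Ro.from_euler('xyz',o['tool_rot'],degrees=True).as_matrix(),np.array(o['tool_pos'])
def proj(name,X,ps=None):
    i=camera_info(name);X=np.atleast_2d(X)
    if name=="wrist":
        T=i['T_tool_cam'];R,t=ps
        c=(((X-t)@R)-T[:3,3])@T[:3,:3]
    else: c=X@i['R'].T+i['t']
    q=c@i['camera_matrix'].T; return q[:,:2]/q[:,2:]
def ray(name,uv,z,ps=None):
    i=camera_info(name);K=i['camera_matrix']
    d=np.linalg.inv(K)@np.array([uv[0],uv[1],1.])
    if name=="wrist":
        T=i['T_tool_cam'];R,t=ps
        o=R@T[:3,3]+t;w=R@T[:3,:3]@d
    else: o=-i['R'].T@i['t'];w=i['R'].T@d
    return o+w*(z-o[2])/w[2]
def circ(xy,r=None):
    f=lambda p:np.hypot(xy[:,0]-p[0],xy[:,1]-p[1])-(p[2] if r is None else r)
    s=least_squares(f,[*np.mean(xy,0),.01],loss='soft_l1',f_scale=.001);return s.x
E
python3 - <<'E'
from h import *
for c in["top","side"]:
    d=np.load(f"pics/{c}0.npy");P=cloud(c,d)
    def box(n,l,t,w,h,z0,z1):
        q=P[t:t+h,l:l+w].reshape(-1,3);q=q[(q[:,2]>z0)&(q[:,2]<z1)]
        if len(q)<5: print(c,n,len(q));return
        print(c,n,len(q),'mean',np.round(q.mean(0),4),'mid',np.round((q.min(0)+q.max(0))/2,4),'ext',np.round(np.ptp(q,axis=0),4),'circ',np.round(circ(q[:,:2]),4))
    z=P[...,2]; print('table z',np.median(z[200:330,100:300]))
    if c=="top":
        box('short',256,166,22,22,.06,.08);box('blue',285,168,22,22,.055,.08);box('tall',262,240,22,22,.08,.11)
        box('cap',350,195,40,40,.185,.21);box('meter',250,85,90,55,.02,.05);box('stop',155,220,25,25,.06,.1);box('stopall',155,220,25,25,.06,.13)
        m=(np.abs(z-.04)<.006);m[:, :145]=0;m[:,240:]=0;m[:185]=0;m[260:]=0
        q=P[m];r=cv2.minAreaRect(q[:,:2].astype(np.float32)*1000);print('rack',r,len(q))
        for p in [(205,267)]: pass
        for n,(a,b) in dict(bolt=(130+205/2.2,80+267/2.2),h1=(130+180/2.2,80+287/2.2),h2=(130+138/2.2,80+314/2.2)).items(): print(n,ray(c,(a,b),.04))
    else:
        box('short',280,205,22,30,.06,.08);box('tall',195,200,22,22,.085,.11);box('cap',218,230,42,20,.19,.21)
E
```

```text
table z 0.001667016095312243
top short 41 mean [0.6337 0.0156 0.0686] mid [0.6339 0.0159 0.0678] ext [0.0243 0.0242 0.0145] circ [0.6339 0.0157 0.0119]
top blue 53 mean [ 0.629  -0.046   0.0674] mid [ 0.6294 -0.0455  0.0657] ext [0.0254 0.0241 0.0205] circ [ 0.6288 -0.0461  0.0118]
top tall 39 mean [0.4666 0.0041 0.0948] mid [0.4671 0.0041 0.0907] ext [0.0231 0.0252 0.0165] circ [0.467  0.0044 0.0118]
top cap 543 mean [ 0.5409 -0.175   0.1988] mid [ 0.5412 -0.1761  0.1944] ext [0.0482 0.0493 0.0186] circ [ 0.5409 -0.1748  0.0177]
top meter 2225 mean [ 0.78   -0.0433  0.0374] mid [ 0.7821 -0.0434  0.0346] ext [0.0965 0.1566 0.0286] circ [ 0.7823 -0.0429  0.0443]
top stop 157 mean [0.4975 0.221  0.0894] mid [0.4974 0.2216 0.0786] ext [0.0254 0.0264 0.0336] circ [0.4974 0.2211 0.0104]
top stopall 157 mean [0.4975 0.221  0.0894] mid [0.4974 0.2216 0.0786] ext [0.0254 0.0264 0.0336] circ [0.4974 0.2211 0.0104]
rack ((530.584716796875, 175.2701416015625), (56.153987884521484, 180.30441284179688), 35.013526916503906) 1524
bolt [0.57485146 0.11297417 0.04      ]
h1 [0.55403805 0.13773765 0.04      ]
h2 [0.52591214 0.17933015 0.04      ]
table z -0.0004993977308688513
side short 103 mean [0.6369 0.0096 0.0659] mid [ 0.6374 -0.005   0.0654] ext [0.0245 0.0667 0.0107] circ [0.6371 0.0131 0.012 ]
side tall 105 mean [0.4699 0.0011 0.0905] mid [0.4694 0.0013 0.0906] ext [0.0258 0.0268 0.0112] circ [0.4696 0.0015 0.012 ]
side cap 441 mean [ 0.5441 -0.1727  0.1973] mid [ 0.5436 -0.1706  0.196 ] ext [0.048  0.0311 0.0082] circ [ 0.5442 -0.1726  0.0142]
```

```bash
cat > plan.py <<'E'
import sys
from h import *
def plan(x,y,z,yaw,n,start=None):
    R,p=pose() if start is None else start
    Rt=Ro.from_euler('xyz',[180,0,yaw],degrees=True).as_matrix()
    rv=Ro.from_matrix(R.T@Rt).as_rotvec(degrees=True)
    t=np.array([x,y,z]); rows=[]
    for k in range(n):
        w=np.round(Ro.from_matrix(R.T@Rt).as_rotvec(degrees=True)/(n-k),1)
        s=np.round(R.T@(t-p)/(n-k)*1000,1)
        rows.append([*s,*w]); p=p+R@s/1000; R=R@Ro.from_rotvec(w,degrees=True).as_matrix()
    print(f"to {x:.4f} {y:.4f} {z:.4f} yaw {yaw}")
    for i in range(0,n,10): print([float(v)+0 for r in rows[i:i+10] for v in r])
    return R,p
if __name__=="__main__":
    s=None
    for a in sys.argv[1:]:
        x,y,z,w,n=map(float,a.split(','));s=plan(x,y,z,w,int(n),s)
E
python3 plan.py .60,.04,.24,125,20
```

```text
to 0.6000 0.0400 0.2400 yaw 125.0
[-27.7, -20.8, -0.9, 0.0, 0.0, 1.8, -28.3, -19.9, -0.9, 0.0, 0.0, 1.8, -28.9, -19.0, -0.9, 0.0, 0.0, 1.8, -29.5, -18.1, -0.9, 0.0, 0.0, 1.8, -30.1, -17.1, -0.9, 0.0, 0.0, 1.8, -30.6, -16.2, -0.9, 0.0, 0.0, 1.8, -31.1, -15.2, -0.9, 0.0, 0.0, 1.8, -31.5, -14.2, -0.9, 0.0, 0.0, 1.8, -32.0, -13.2, -0.9, 0.0, 0.0, 1.8, -32.4, -12.2, -0.8, 0.0, 0.0, 1.8]
[-32.7, -11.2, -0.9, 0.0, 0.0, 1.8, -33.1, -10.1, -0.8, 0.0, 0.0, 1.8, -33.4, -9.1, -0.9, 0.0, 0.0, 1.8, -33.6, -8.1, -0.8, 0.0, 0.0, 1.8, -33.9, -7.0, -0.9, 0.0, 0.0, 1.8, -34.1, -5.9, -0.8, 0.0, 0.0, 1.8, -34.2, -4.8, -0.9, 0.0, 0.0, 1.8, -34.4, -3.8, -0.8, 0.0, 0.0, 1.7, -34.4, -2.8, -0.9, 0.0, 0.0, 1.8, -34.5, -1.6, -0.8, 0.0, 0.0, 1.7]
```

servo_tool(commands=[-28,-21,-1,0,0,2,-28,-20,-1,0,0,2,-29,-19,-1,0,0,2,-29,-18,-1,0,0,2,-30,-17,-1,0,0,2,-31,-16,-1,0,0,2,-31,-15,-1,0,0,2,-31,-14,-1,0,0,2,-32,-13,-1,0,0,2,-32,-12,-1,0,0,2], jaw=50, newtons=15)

```text
time_s: 1.9
tool_pos: [0.4026, 0.3239, 0.2329]
tool_rot: [180.0, 0.0, 140.7]
force: [0.3, 0.2, 0.7]
grip_width: 0.0503
```

```bash
python3 plan.py .60,.04,.24,125,10
```

```text
to 0.6000 0.0400 0.2400 yaw 125.0
[-33.2, -9.5, -0.7, 0.0, 0.0, 1.6, -33.5, -8.6, -0.7, 0.0, 0.0, 1.6, -33.7, -7.6, -0.7, 0.0, 0.0, 1.6, -33.9, -6.7, -0.7, 0.0, 0.0, 1.6, -34.1, -5.7, -0.7, 0.0, 0.0, 1.6, -34.3, -4.8, -0.7, 0.0, 0.0, 1.5, -34.4, -3.8, -0.7, 0.0, 0.0, 1.6, -34.5, -2.9, -0.8, 0.0, 0.0, 1.5, -34.5, -2.0, -0.7, 0.0, 0.0, 1.6, -34.5, -1.0, -0.8, 0.0, 0.0, 1.5]
```

servo_tool(commands=[-33,-10,0,0,0,1.6,-33,-9,0,0,0,1.6,-34,-8,0,0,0,1.6,-34,-7,0,0,0,1.6,-34,-6,0,0,0,1.6,-34,-5,0,0,0,1.5,-34,-4,0,0,0,1.5,-34,-3,0,0,0,1.5,-34,-2,0,0,0,1.5,-30,-1,0,0,0,1.5])

```text
time_s: 2.9
tool_pos: [0.595, 0.0434, 0.2328]
tool_rot: [180.0, 0.0, 125.2]
force: [0.5, 0.4, 0.5]
grip_width: 0.05
```

```bash
python3 - <<'E'
from h import *
ps=pose();p,d=read_camera("wrist");cv2.imwrite("pics/w1.png",p[:,:,::-1]);np.savez("pics/w1.npz",d=d,R=ps[0],t=ps[1])
print(ps[1])
for l in ["vial_short","vial_tall","rack"]:print(l,[(np.round(r['box']).tolist(),round(r['conf'],2)) for r in look_for("wrist",l)])
for n,X in dict(short=(.6339,.0157,.07),tall=(.467,.0044,.095),h1=(.5547,.14,.04),blue=(.629,-.046,.07)).items(): print(n,proj("wrist",X,ps))
E
```

```text
[0.59504053 0.04341923 0.2328304 ]
vial_short [([262.0, 190.0, 24.0, 34.0], 0.91), ([232.0, 223.0, 21.0, 38.0], 0.66)]
vial_tall [([124.0, 131.0, 51.0, 31.0], 0.57)]
rack [([256.0, 0.0, 52.0, 133.0], 0.68)]
short [[271.3803225  215.43752731]]
tall [[134.6785395  145.62731507]]
h1 [[278.02388019  86.16637468]]
blue [[239.27935059 250.87230458]]
```

View pics/w1.png

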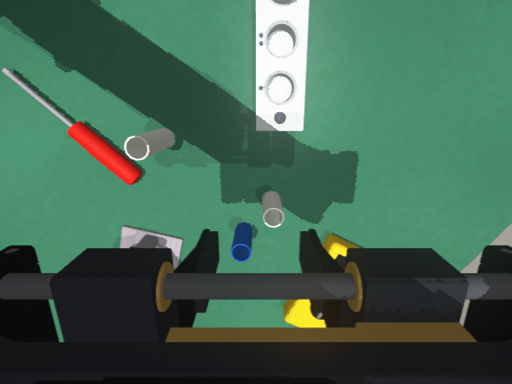

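```bash
python3 - <<'E'
from h import *
f=np.load("pics/w1.npz");d=f['d'];ps=(f['R'],f['t']);P=cloud("wrist",d,ps)
print(np.median(P[180:200,320:340,2]),P[:60,262:300,2][P[:60,262:300,2]>.03].mean())
for n,(l,t,w,h,z0) in dict(short=(255,200,36,35,.062),tall=(115,128,40,40,.087)).items():
    q=P[t:t+h,l:l+w].reshape(-1,3);q=q[(q[:,2]>z0)&(q[:,2]<z0+.02)]
    print(n,len(q),circ(q[:,:2]),np.median(q[:,2]),(q.min(0)+q.max(0))/2)
img=cv2.imread("pics/w1.png")
# rim ellipse: image-based
for n,(l,t,w,h,z) in dict(short=(255,200,36,32,.07),tall=(120,130,36,34,.095)).items():
    print()
m=np.abs(P[...,2]-.04)<.006;m[:,:240]=0;m[:,320:]=0;m[140:]=0
q=P[m];print(cv2.minAreaRect((q[:,:2]*1000).astype(np.float32)))
c=cv2.resize(img[0:240,110:320],None,fx=2.5,fy=2.5,interpolation=cv2.INTER_CUBIC);cv2.imwrite("pics/w1c.png",c)
E
```

```text
-6.219908402448071e-05 0.04142464757944058
short 168 [0.63627898 0.01534122 0.0118604 ] 0.06884047018132801 [0.6365928  0.0148843  0.06687614]
tall 266 [0.46951979 0.00381196 0.01182956] 0.09369996142519468 [0.46929579 0.00338191 0.09181771]


((545.9114990234375, 156.87274169921875), (55.536434173583984, 136.5095977783203), 35.030052185058594)
```

View pics/w1c.png

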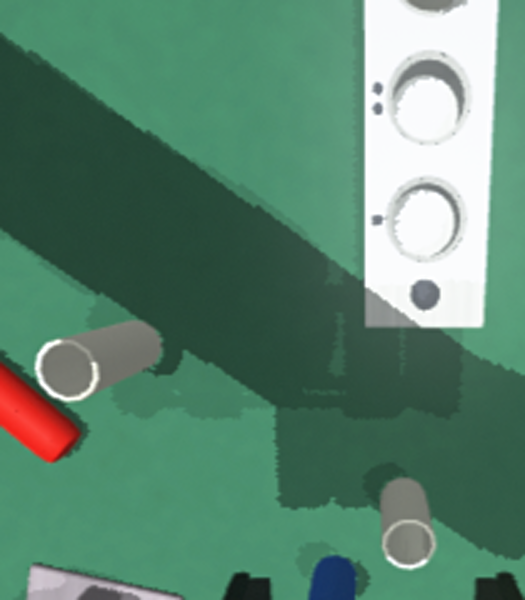

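```bash
python3 - <<'E'
from h import *
f=np.load("pics/w1.npz");ps=(f['R'],f['t'])
print(ray("wrist",(280.2,87.6),.04,ps),ray("wrist",(281.2,39),.04,ps))
E
python3 plan.py .6360,.0150,.12,125,6 .6360,.0150,.037,125,5
```

```text
[0.55765766 0.14019772 0.04      ] [0.52881795 0.18104618 0.04      ]
to 0.6360 0.0150 0.1200 yaw 125.0
[-8.1, 2.8, 18.7, 0.0, 0.0, 0.0, -8.1, 2.8, 18.7, 0.0, 0.0, 0.0, -8.1, 2.8, 18.8, 0.0, 0.0, 0.1, -8.1, 2.9, 18.7, 0.0, 0.0, 0.0, -8.0, 2.9, 18.8, 0.0, 0.0, 0.1, -8.1, 2.8, 18.7, 0.0, 0.0, 0.0]
to 0.6360 0.0150 0.0370 yaw 125.0
[0.0, 0.0, 16.6, 0.0, 0.0, 0.0, 0.0, 0.0, 16.6, 0.0, 0.0, 0.0, 0.0, 0.0, 16.6, 0.0, 0.0, 0.0, 0.0, 0.0, 16.6, 0.0, 0.0, 0.0, 0.0, 0.0, 16.6, 0.0, 0.0, 0.0]
```

servo_tool(commands=[-8,3,19,0,0,0,-8,3,19,0,0,0,-8,3,19,0,0,0,-8,3,19,0,0,0,-8,3,19,0,0,0,-8,2,18,0,0,0,0,0,0,0,0,0])

```text
time_s: 3.8
tool_pos: [0.6341, 0.0162, 0.1166]
tool_rot: [-179.8, -0.1, 125.4]
force: [-0.4, 0.1, -0.3]
grip_width: 0.0501
```

```bash
python3 plan.py .6360,.0150,.037,125,6; python3 - <<'E'
from h import *
ps=pose();p,d=read_camera("wrist");cv2.imwrite("pics/w2.png",p[:,:,::-1])
P=cloud("wrist",d,ps)
z=P[...,2];m=(z>.06)&(z<.08)
q=P[m];q=q[np.hypot(q[:,0]-.636,q[:,1]-.015)<.02]
print(len(q),circ(q[:,:2]))
E
```

```text
to 0.6360 0.0150 0.0370 yaw 125.0
[-0.4, 0.2, 13.3, 0.0, 0.0, 0.1, -0.4, 0.2, 13.3, 0.0, 0.0, 0.1, -0.4, 0.2, 13.3, -0.1, 0.0, 0.0, -0.4, 0.2, 13.2, 0.0, 0.0, 0.1, -0.4, 0.2, 13.3, -0.1, -0.1, 0.0, -0.3, 0.1, 13.2, 0.0, 0.0, 0.1]
456 [0.63649143 0.01550553 0.01184871]
```

View pics/w2.png

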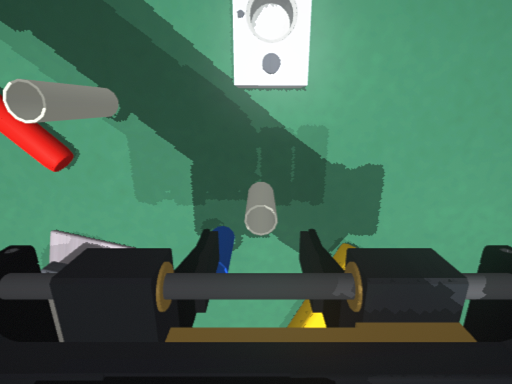

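servo_tool(commands=[-0.5,0,14,0,0,0.1,-0.5,0,14,0,0,0.1,-0.5,0,14,0,0,0,-0.5,0,14,0,0,0,0,0,14,0,0,0,0,0,10,0,0,0,0,0,0,0,0,0])

```text
time_s: 4.55
tool_pos: [0.6355, 0.0142, 0.0374]
tool_rot: [-179.8, -0.1, 125.1]
force: [-0.1, 0.4, -0.8]
grip_width: 0.0497
```

servo_tool(commands=[0,0,0,0,0,0,0,0,0,0,0,0,0,0,0,0,0,0,0,0,0,0,0,0,0,0,0,0,0,0], jaw=15, newtons=12)

```text
time_s: 5.05
tool_pos: [0.6374, 0.0142, 0.0402]
tool_rot: [179.9, 0.0, 125.1]
force: [-0.4, 0.1, 1.5]
grip_width: 0.0256
```

```bash
python3 plan.py .5577,.1402,.150,125,8
```

```text
to 0.5577 0.1402 0.1500 yaw 125.0
[18.6, 0.9, -13.7, 0.0, 0.0, 0.0, 18.6, 0.9, -13.7, 0.0, 0.0, 0.0, 18.6, 0.9, -13.7, 0.0, 0.0, 0.0, 18.6, 0.9, -13.8, 0.0, 0.0, 0.0, 18.6, 0.9, -13.7, 0.0, 0.0, 0.0, 18.6, 1.0, -13.8, 0.0, 0.0, 0.0, 18.6, 0.9, -13.7, 0.0, 0.0, 0.1, 18.6, 1.0, -13.8, 0.1, 0.0, 0.0]
```

servo_tool(commands=[0,0,-20,0,0,0,0,0,-20,0,0,0,10,0,-20,0,0,0,20,1,-20,0,0,0,25,2,-20,0,0,0,25,1,-10,0,0,0,25,1,0,0,0,0,20,1,0,0,0,0,14,1,0,0,0,0,0,0,0,0,0,0])

```text
time_s: 6.05
tool_pos: [0.5618, 0.1343, 0.1495]
tool_rot: [180.0, -0.1, 125.3]
force: [-0.6, -0.2, -1.4]
grip_width: 0.0253
```

```bash
python3 - <<'E'
from h import *
for k in range(3):
    ps=pose();print(ps[1],monitor.get_obs()['tool_rot'],monitor.get_obs()['force']);p,d=read_camera("wrist")
cv2.imwrite("pics/w3.png",p[:,:,::-1]);np.savez("pics/w3.npz",d=d,R=ps[0],t=ps[1])
c=cv2.resize(p[120:340,160:380,::-1],None,fx=2.5,fy=2.5,interpolation=cv2.INTER_CUBIC);cv2.imwrite("pics/w3c.png",c)
P=cloud("wrist",d,ps);m=np.abs(P[...,2]-.04)<.006;m[300:]=0;print(m.sum());q=P[m];print(cv2.minAreaRect((q[:,:2]*1000).astype(np.float32)))
E
```

```text
[0.5617589  0.13426997 0.14954234] [ 1.79981771e+02 -7.21875140e-02  1.25322012e+02] [-0.55456339 -0.20548089 -1.363352  ]
[0.56255835 0.13241498 0.14956689] [1.79993327e+02 4.18185059e-03 1.25212122e+02] [-0.15437808 -1.33294887  0.05627948]
[0.56307954 0.13117086 0.14958197] [1.79997872e+02 4.51576529e-02 1.25107878e+02] [-0.2637697   0.0639085  -0.72285562]
8341
((486.17694091796875, 128.19590759277344), (186.23304748535156, 201.86570739746094), 35.12398910522461)
```

View pics/w3.png

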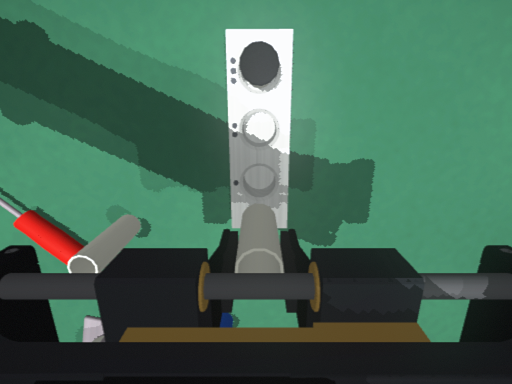

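View pics/w3c.png

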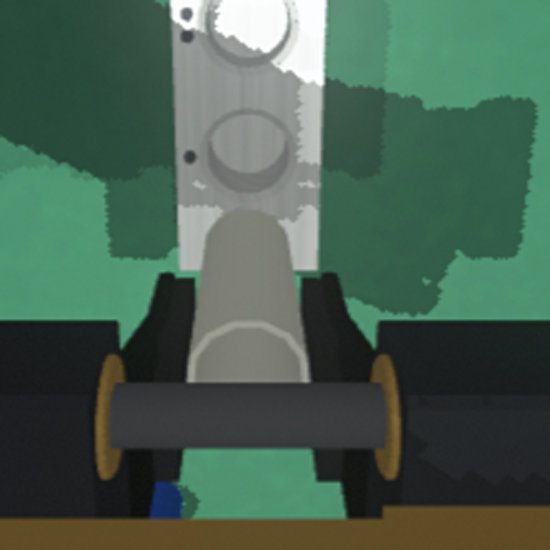

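```bash
python3 - <<'E'
from h import *
f=np.load("pics/w3.npz");ps=(f['R'],f['t']);P=cloud("wrist",f['d'],ps)
R,t=ps
for n,uv,z in [('h1',(160+248/2.5,120+150/2.5),.04),('h2',(260.5,127),.04),('bot',(259.2,203.6),t[2]-.0385)]:
    X=ray("wrist",uv,z,ps);print(n,X,'tool',(R.T@(X-t))*1000)
q=P[200:260,235:285].reshape(-1,3);L=(q-t)@R*1000
m=(L[:,2]<45)&(L[:,2]>-40)&(abs(L[:,1])<15)
L=L[m]
for a in range(-35,45,10):
    s=L[(L[:,2]>a)&(L[:,2]<a+10)]
    if len(s)>5:print(a,len(s),'x max',np.percentile(s[:,0],97),'y',s[:,1].min(),s[:,1].max(),circ(s[:,:2],13))
E
```

```text
h1 [0.55656532 0.14214814 0.04      ] tool [ 12.81300039   0.98005978 109.57194074]
h2 [0.52876327 0.18374563 0.04      ] tool [ 62.83212504   2.15948003 109.53256199]
bot [0.55614045 0.14264617 0.11108197] tool [13.40875174  0.9215596  38.48947811]
-35 333 x max 13.67046858148242 y -11.394553307252778 14.028685368179298 [0.22614277 0.54354559 0.01      ]
-25 414 x max 13.578320093776643 y -12.693770503682675 14.69128350870825 [0.42197808 0.50769728 0.01      ]
-15 400 x max 13.687558248934353 y -13.42860006506697 14.995363897496706 [0.50525419 0.42062626 0.01      ]
-5 410 x max 13.654852377276665 y -13.876996869721342 14.75145835065045 [0.78998094 0.30840319 0.01      ]
5 276 x max 13.549800934748994 y -11.757246052694855 12.340317996086277 [0.55148402 0.30864872 0.01      ]
15 184 x max 13.666483565299993 y -11.9539667808784 12.328282316649608 [0.45546678 0.23281392 0.01      ]
25 154 x max 13.66946070326982 y -12.004208255311278 12.180346342403379 [0.45804446 0.12323188 0.01      ]
35 63 x max 13.500408660913214 y -11.831563287577836 11.934603437199563 [0.35333466 0.05911832 0.01      ]
```

```bash
python3 - <<'E'
from h import *
for k in range(2):
    ps=pose();print(ps[1],monitor.get_obs()['tool_rot']);p,d=read_camera("wrist")
R,t=ps;cv2.imwrite("pics/w4.png",p[:,:,::-1]);np.savez("pics/w4.npz",d=d,R=ps[0],t=ps[1])
P=cloud("wrist",d,ps)
L=(P-t)@R
# rack top edges: pts z~.04, look for hole1 hole : find far edges & near
m=(np.abs(P[...,2]-.04)<.006)&(abs(L[...,1])<.045);
m=cv2.morphologyEx(m.astype(np.uint8),cv2.MORPH_OPEN,np.ones((3,3)))
m[240:]=0
q=P[m>0];r=cv2.minAreaRect((q[:,:2]*1000).astype(np.float32));print(r)
c=cv2.resize(p[20:260,200:320,::-1],None,fx=2.5,fy=2.5,interpolation=cv2.INTER_CUBIC);cv2.imwrite("pics/w4c.png",c)
E
```

```text
[0.56330845 0.13051544 0.1495986 ] [-1.79998192e+02  5.58436628e-02  1.25034533e+02]
[0.56338612 0.13027883 0.14955613] [-1.79993644e+02  5.56766317e-02  1.25002123e+02]
((533.2359008789062, 174.4307098388672), (56.25992202758789, 179.6674346923828), 35.10904312133789)
```

View pics/w4c.png

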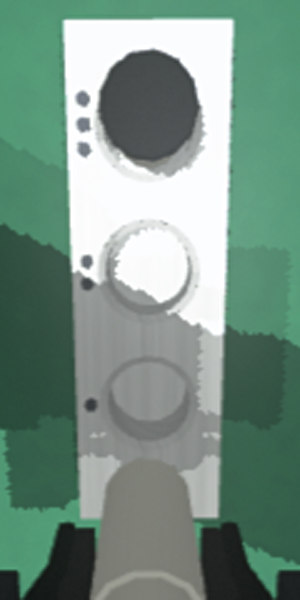

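servo_tool(commands=[5,0.5,10,0,0,0,5,0,15,0,0,0,1,0,15,0,0,0,0,0,15,0,0,0,0,0,4,0,0,0,0,0,0,0,0,0,0,0,0,0,0,0,0,0,0,0,0,0])

```text
time_s: 7.1
tool_pos: [0.5575, 0.1413, 0.0913]
tool_rot: [179.9, 0.0, 125.1]
force: [0.3, 0.5, 0.3]
grip_width: 0.0257
```

```bash
python3 - <<'E'
from h import *
ps=pose();print(ps[1],monitor.get_obs()['tool_rot']);p,d=read_camera("side")
c=cv2.resize(p[130:250,190:310,::-1],None,fx=5,fy=5,interpolation=cv2.INTER_CUBIC);cv2.imwrite("pics/s5c.png",c)
print(pose()[1])
E
```

```text
[0.55749211 0.14127214 0.09134726] [1.79913874e+02 2.28782061e-02 1.25109020e+02]
[0.5574758  0.14128858 0.09137644]
```

View pics/s5c.png

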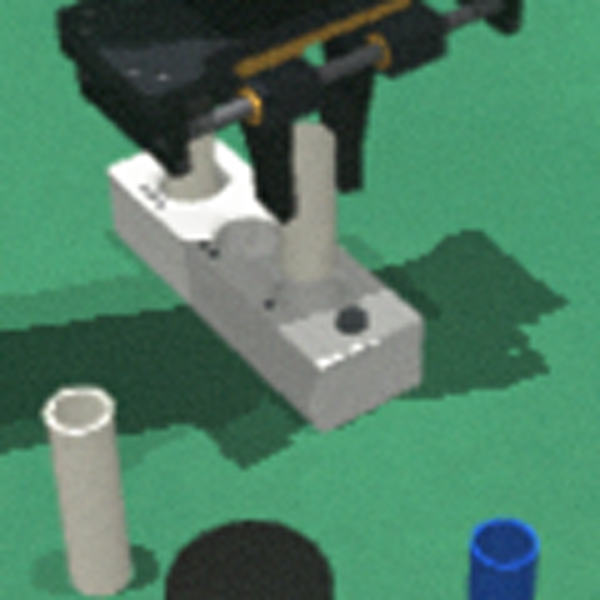

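servo_tool(commands=[-1.4,-0.8,3,0,0,0,0,0,8,0,0,0,0,0,8,0,0,0,0,0,8,0,0,0,0,0,8,0,0,0,0,0,4,0,0,0,0,0,3,0,0,0,0,0,2,0,0,0,0,0,0,0,0,0])

```text
time_s: 8.05
tool_pos: [0.5571, 0.1394, 0.048]
tool_rot: [-180.0, -0.0, 125.1]
force: [-4.1, -0.6, 9.0]
grip_width: 0.0258
```

servo_tool(commands=[0,0,0,0,0,0,0,0,0,0,0,0,0,0,0,0,0,0,0,0,0,0,0,0], jaw=50)

```text
time_s: 8.45
tool_pos: [0.5569, 0.1397, 0.0464]
tool_rot: [180.0, -0.0, 125.1]
force: [0.1, -0.0, -0.3]
grip_width: 0.0473
```

servo_tool(commands=[0,0,-15,0,0,0,0,0,-25,0,0,0,0,0,-30,0,0,0,0,0,-30,0,0,0,0,0,-20,0,0,0,-20,0,-10,0,0,0,-25,-5,0,0,0,0,-25,-5,0,0,0,0])

```text
time_s: 9.25
tool_pos: [0.5899, 0.0763, 0.1785]
tool_rot: [179.9, 0.0, 125.2]
force: [0.5, -0.4, 0.2]
grip_width: 0.0494
```

```bash
python3 - <<'E'
from h import *
ps=pose();print(ps[1]);p,d=read_camera("wrist");cv2.imwrite("pics/w6.png",p[:,:,::-1]);P=cloud("wrist",d,ps)
for n,x,y,z in [('short',.5575,.1401,.078),('tall',.4695,.0038,.095)]:
    m=(np.hypot(P[...,0]-x,P[...,1]-y)<.025)&(abs(P[...,2]-z)<.007);q=P[m];print(n,len(q),circ(q[:,:2]),q[:,2].max(),np.median(q[:,2]))
E
python3 plan.py .4695,.0035,.155,125,10
```

```text
[0.58989925 0.07630093 0.17854181]
short 197 [0.55597324 0.1401046  0.011735  ] 0.07984693814412423 0.07781377987124566
tall 394 [0.46951209 0.00399803 0.01185892] 0.09676056556691234 0.09354829935876835
to 0.4695 0.0035 0.1550 yaw 125.0
[1.5, -13.8, 2.3, 0.0, 0.0, 0.0, 1.5, -13.8, 2.3, 0.0, 0.0, 0.0, 1.5, -13.8, 2.3, 0.0, 0.0, 0.0, 1.5, -13.8, 2.3, 0.0, 0.0, 0.0, 1.5, -13.8, 2.3, 0.0, 0.0, 0.0, 1.5, -13.8, 2.3, 0.0, 0.1, 0.0, 1.5, -13.8, 2.3, 0.0, 0.0, 0.0, 1.5, -13.8, 2.4, 0.0, 0.1, -0.1, 1.6, -13.8, 2.3, 0.0, 0.0, 0.0, 1.5, -13.8, 2.4, 0.1, 0.1, -0.1]
```

View pics/w6.png

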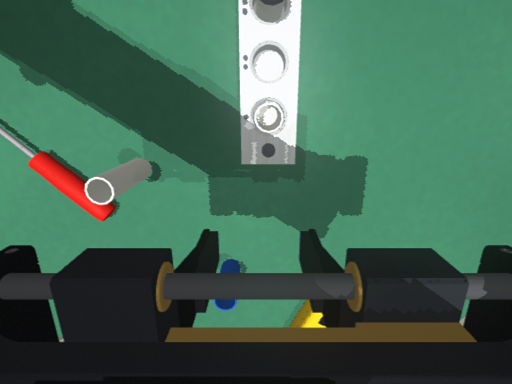

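servo_tool(commands=[1.5,-14,2,0,0,0,1.5,-14,2,0,0,0,1.5,-14,2,0,0,0,1.5,-14,2,0,0,0,1.5,-14,2,0,0,0,1.5,-14,2,0,0,0,1.5,-14,2,0,0,0,1.5,-14,2,0,0,0,2,-14,2,0,0,0,1,-12,2,0,0,0])

```text
time_s: 10.3
tool_pos: [0.4671, 0.0091, 0.1573]
tool_rot: [179.9, 0.0, 125.1]
force: [0.6, 0.0, -0.2]
grip_width: 0.0502
```

servo_tool(commands=[0,0,8,0,0,0,0,0,8,0,0,0,0,0,8,0,0,0,0,0,0,0,0,0,0,0,0,0,0,0])

```text
time_s: 10.8
tool_pos: [0.4676, 0.0096, 0.1321]
tool_rot: [-179.9, 0.0, 125.1]
force: [0.0, 0.3, 0.9]
grip_width: 0.05
```

```bash
python3 - <<'E'
from h import *
ps=pose();print(ps[1]);p,d=read_camera("wrist");cv2.imwrite("pics/w7.png",p[:,:,::-1]);P=cloud("wrist",d,ps)
for n,x,y,z in [('short',.5575,.1401,.078),('tall',.4695,.0038,.095)]:
    m=(np.hypot(P[...,0]-x,P[...,1]-y)<.025)&(abs(P[...,2]-z)<.007);q=P[m];print(n,len(q),circ(q[:,:2]),q[:,2].max(),np.median(q[:,2]))
E
python3 plan.py .4695,.0039,.060,125,6
```

```text
[0.46758114 0.00956778 0.13212742]
short 615 [0.55543284 0.13975555 0.01187927] 0.07929243081607415 0.07630095855045105
tall 419 [0.46881438 0.00382158 0.01186054] 0.09661791681676658 0.09393516747134278
to 0.4695 0.0039 0.0600 yaw 125.0
[-0.9, -0.3, 12.1, 0.0, 0.0, 0.0, -0.9, -0.3, 12.1, 0.0, 0.0, 0.0, -1.0, -0.3, 12.1, 0.0, 0.0, 0.0, -0.9, -0.3, 12.0, 0.0, 0.0, 0.0, -1.0, -0.3, 12.1, 0.0, 0.0, 0.1, -0.9, -0.3, 12.0, 0.0, 0.0, 0.0]
```

View pics/w7.png

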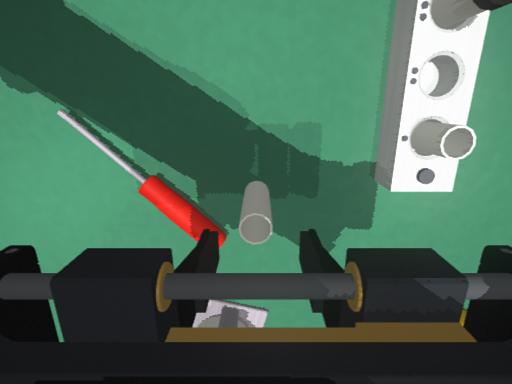

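servo_tool(commands=[-2,-1,8,0,0,0,-2,-1,8,0,0,0,-1.5,0,12,0,0,0,0,0,14,0,0,0,0,0,14,0,0,0,0,0,12,0,0,0,0,0,4,0,0,0,0,0,0,0,0,0])

```text
time_s: 11.65
tool_pos: [0.4685, 0.0036, 0.0597]
tool_rot: [-179.9, -0.0, 125.1]
force: [-1.0, -0.1, 0.8]
grip_width: 0.0499
```

servo_tool(commands=[0,0,0,0,0,0,0,0,0,0,0,0,0,0,0,0,0,0,0,0,0,0,0,0,0,0,0,0,0,0], jaw=15)

```text
time_s: 12.15
tool_pos: [0.4694, 0.0039, 0.0609]
tool_rot: [180.0, 0.0, 125.1]
force: [0.1, -0.2, 1.4]
grip_width: 0.0256
```

servo_tool(commands=[0,0,-15,0,0,0,0,0,-25,0,0,0,0,0,-25,0,0,0,0,0,-25,0,0,0,0,0,-20,0,0,0,0,0,0,0,0,0])

```text
time_s: 12.75
tool_pos: [0.471, 0.004, 0.1733]
tool_rot: [179.7, 0.1, 125.1]
force: [0.3, -0.1, 0.0]
grip_width: 0.0255
```

```bash
python3 plan.py .5289,.1806,.172,125,10
```

```text
to 0.5289 0.1806 0.1720 yaw 125.0
[11.1, 14.9, 0.2, 0.0, 0.0, 0.0, 11.1, 14.9, 0.2, 0.0, 0.0, 0.0, 11.1, 14.9, 0.2, 0.0, 0.0, 0.0, 11.1, 14.9, 0.2, 0.0, 0.0, 0.0, 11.1, 14.9, 0.2, 0.1, 0.0, 0.0, 11.1, 14.9, 0.2, 0.0, 0.0, 0.0, 11.1, 14.9, 0.1, 0.1, 0.0, 0.0, 11.2, 14.9, 0.1, 0.0, 0.0, 0.0, 11.1, 14.9, 0.2, 0.1, 0.1, 0.1, 11.2, 14.8, 0.1, 0.0, 0.0, 0.0]
```

servo_tool(commands=[11,15,0,0,0,0,11,15,0,0,0,0,11,15,0,0,0,0,11,15,0,0,0,0,11,15,0,0,0,0,11,15,0,0,0,0,11,15,0,0,0,0,11,15,0,0,0,0,11,15,0,0,0,0,12,14,0,0,0,0])

```text
time_s: 13.75
tool_pos: [0.5276, 0.1818, 0.1705]
tool_rot: [180.0, 0.0, 125.1]
force: [-0.1, 0.3, -1.3]
grip_width: 0.0254
```

servo_tool(commands=[0,0,0,0,0,0,0,0,0,0,0,0,0,0,0,0,0,0,0,0,0,0,0,0])

```text
time_s: 14.15
tool_pos: [0.5271, 0.1791, 0.1707]
tool_rot: [180.0, 0.0, 125.0]
force: [-0.2, -1.5, 0.2]
grip_width: 0.0258
```

```bash
python3 - <<'E'
from h import *
ps=pose();R,t=ps;print(t);p,d=read_camera("wrist");cv2.imwrite("pics/w8.png",p[:,:,::-1]);P=cloud("wrist",d,ps)
L=(P-t)@R*1000
m=(np.abs(P[...,2]-.04)<.005)&(abs(P[...,0]-.53)<.1)
q=P[m];print(cv2.minAreaRect((q[:,:2]*1000).astype(np.float32)))
m=(abs(L[...,1])<16)&(abs(L[...,0])<20)
for a in (0,20,40,50):
    s=L[m&(L[...,2]>a)&(L[...,2]<a+10)]
    if len(s)>5: print(a,len(s),np.percentile(s[:,0],97),s[:,1].min(),s[:,1].max())
E
```

```text
[0.527115   0.17908434 0.17070838]
((523.840087890625, 187.61859130859375), (56.0684814453125, 146.15769958496094), 35.02577209472656)
0 291 12.483154946657137 -12.67168105237789 12.817459513505769
20 169 12.404004765181776 -12.76200066647829 12.587768516753288
40 129 12.45951803547129 -13.271099316435123 12.412453670994058
50 119 12.478672267095863 -12.934312459961543 12.10775617183688
```

View pics/w8.png

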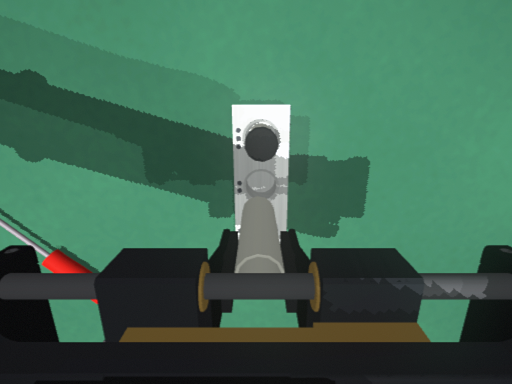

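servo_tool(commands=[1,1.2,5,0,0,0,0,1.2,12,0,0,0,0,0,15,0,0,0,0,0,15,0,0,0,0,0,8,0,0,0,0,0,5,0,0,0,0,0,0,0,0,0,0,0,0,0,0,0])

```text
time_s: 15.0
tool_pos: [0.5288, 0.1826, 0.1109]
tool_rot: [180.0, 0.0, 125.1]
force: [0.4, -0.1, -0.0]
grip_width: 0.0254
```

servo_tool(commands=[-1,-0.8,0,0,0,0,0,0,4,0,0,0,0,0,6,0,0,0,0,0,8,0,0,0,0,0,8,0,0,0,0,0,7,0,0,0,0,0,4,0,0,0,0,0,4,0,0,0,0,0,2,0,0,0,0,0,0,0,0,0])

```text
time_s: 16.0
tool_pos: [0.5287, 0.1811, 0.0687]
tool_rot: [180.0, -0.0, 125.1]
force: [-3.6, -0.4, 7.9]
grip_width: 0.0257
```

servo_tool(commands=[0,0,0,0,0,0,0,0,0,0,0,0,0,0,0,0,0,0,0,0,0,0,0,0], jaw=50)

```text
time_s: 16.4
tool_pos: [0.5283, 0.1813, 0.0674]
tool_rot: [-180.0, -0.0, 125.1]
force: [-1.0, -0.6, 0.0]
grip_width: 0.0469
```

servo_tool(commands=[0,0,-15,0,0,0,0,0,-30,0,0,0,0,0,-35,0,0,0,0,0,-35,0,0,0,0,0,-35,0,0,0,-20,-10,-30,0,0,0,-30,-15,-20,0,0,0,-35,-20,-5,0,0,0,-35,-20,0,0,0,0])

```text
time_s: 17.3
tool_pos: [0.5451, 0.0445, 0.2754]
tool_rot: [179.8, 0.1, 125.2]
force: [0.1, 0.7, 0.6]
grip_width: 0.0503
```

```bash
python3 - <<'E'
from h import *
ps=pose();print(ps[1]);p,d=read_camera("wrist");cv2.imwrite("pics/w9.png",p[:,:,::-1]);P=cloud("wrist",d,ps)
for n,x,y,z in [('short',.5575,.1401,.078),('tall',.5289,.1808,.103)]:
    m=(np.hypot(P[...,0]-x,P[...,1]-y)<.025)&(abs(P[...,2]-z)<.007);q=P[m];print(n,len(q),circ(q[:,:2]),q[:,2].max(),np.median(q[:,2]))
E
```

```text
[0.54508548 0.04445042 0.27544837]
short 129 [0.55559663 0.13982725 0.01182333] 0.07991081278848236 0.07761620912363704
tall 191 [0.52787836 0.18005869 0.01183405] 0.10500675511094354 0.10239161550445816
```

View pics/w9.png

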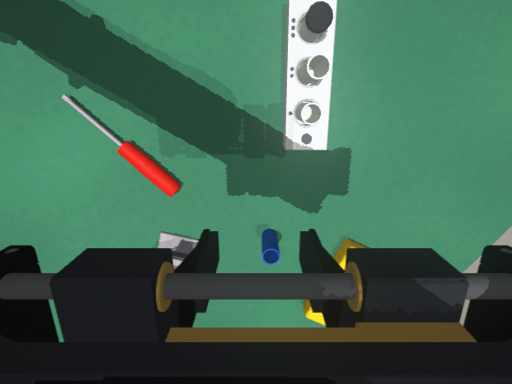

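```bash
python3 - <<'E'
from h import *
o=monitor.get_obs();print(np.round(o['qpos'],1),o['tool_rot'])
E
python3 plan.py .50,-.10,.28,85,8 
```

```text
[-33.4   4.1  28.4  94.5  -1.7  81.7  29.8] [179.94614706   0.31662065 124.53561103]
to 0.5000 -0.1000 0.2800 yaw 85.0
[-10.7, -14.2, -0.6, 0.0, 0.0, 4.9, -11.8, -13.2, -0.6, 0.0, 0.0, 4.9, -12.9, -12.2, -0.6, 0.0, 0.0, 5.0, -13.9, -11.0, -0.5, 0.0, 0.1, 4.9, -14.8, -9.8, -0.6, 0.0, 0.0, 5.0, -15.6, -8.4, -0.6, 0.1, 0.0, 4.9, -16.3, -7.1, -0.6, 0.0, 0.1, 5.0, -16.9, -5.6, -0.5, 0.1, 0.0, 4.9]
```

```bash
python3 plan.py .535,-.150,.29,60,13 
```

```text
to 0.5350 -0.1500 0.2900 yaw 60.0
[-11.3, -8.7, -1.1, 0.0, 0.0, 5.0, -12.0, -7.7, -1.1, 0.0, 0.0, 5.0, -12.6, -6.6, -1.1, 0.0, 0.0, 5.0, -13.1, -5.5, -1.1, 0.0, 0.0, 5.0, -13.6, -4.3, -1.1, 0.0, 0.0, 4.9, -13.9, -3.2, -1.1, 0.0, 0.0, 5.0, -14.1, -1.9, -1.1, 0.0, 0.0, 4.9, -14.2, -0.7, -1.1, 0.0, 0.0, 5.0, -14.2, 0.5, -1.1, 0.1, 0.0, 4.9, -14.1, 1.7, -1.1, 0.0, 0.0, 5.0]
[-13.9, 3.0, -1.1, 0.1, 0.1, 4.9, -13.6, 4.1, -1.1, 0.0, 0.0, 5.0, -13.2, 5.3, -1.1, 0.1, 0.1, 4.9]
```

servo_tool(commands=[-11,-9,-1,0,0,5,-12,-8,-1,0,0,5,-13,-7,-1,0,0,5,-13,-5,-1,0,0,5,-14,-4,-1,0,0,5,-14,-3,-1,0,0,5,-14,-2,-1,0,0,5,-14,-1,-1,0,0,5,-14,0,-1,0,0,5,-14,2,-1,0,0,5], jaw=75)

```text
time_s: 18.35
tool_pos: [0.5371, -0.0971, 0.2836]
tool_rot: [180.0, -0.0, 74.9]
force: [-0.4, -0.2, -0.4]
grip_width: 0.075
```

servo_tool(commands=[-14,3,-2,0,0,5,-14,4,-2,0,0,5,-13,5,-2,0,0,5,0,0,0,0,0,0,0,0,0,0,0,0,0,0,0,0,0,0])

```text
time_s: 18.95
tool_pos: [0.5348, -0.138, 0.2887]
tool_rot: [-180.0, -0.0, 60.3]
force: [-0.1, -0.6, 0.3]
grip_width: 0.075
```

```bash
python3 - <<'E'
from h import *
ps=pose();R,t=ps;print(t,monitor.get_obs()['tool_rot'],np.round(monitor.get_obs()['qpos'],1));p,d=read_camera("wrist");cv2.imwrite("pics/w10.png",p[:,:,::-1]);P=cloud("wrist",d,ps)
m=(np.hypot(P[...,0]-.5437,P[...,1]+.1735)<.04)&(abs(P[...,2]-.198)<.006)
q=P[m];print(len(q),q.mean(0),cv2.minEnclosingCircle((q[:,:2]*1000).astype(np.float32)),np.median(q[:,2]),(q.max(0)+q.min(0))/2,np.ptp(q,axis=0))
print(proj("wrist",(.5437,-.1735,.198),ps))
E
```

```text
[ 0.53477191 -0.1380442   0.28867245] [-1.79984798e+02 -4.25739237e-02  6.02875777e+01] [-24.7   5.2  39.3  92.6  -3.4  83.4 -14.8]
1903 [ 0.54423348 -0.1752215   0.19786873] ((543.7474365234375, -176.86453247070312), 24.746061325073242) 0.19801316182912732 [ 0.54362813 -0.17684318  0.19603519] [0.04865543 0.04926505 0.00800351]
[[285.00454334 225.91452654]]
```

View pics/w10.png

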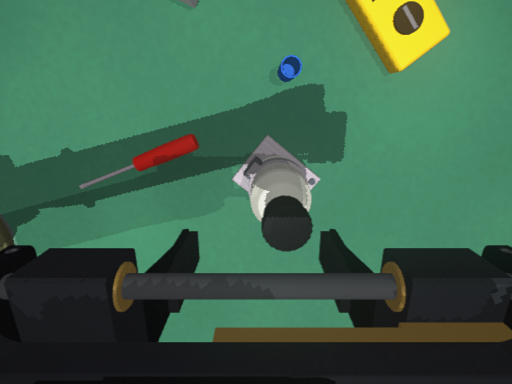

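```bash
python3 - <<'E'
from h import *
ps=pose();R,t=ps;print(t,monitor.get_obs()['tool_rot']);p,d=read_camera("wrist");P=cloud("wrist",d,ps)
m=(np.hypot(P[...,0]-.5437,P[...,1]+.1755)<.035)&(abs(P[...,2]-.198)<.004)
q=P[m];print(len(q),q.mean(0),cv2.minEnclosingCircle((q[:,:2]*1000).astype(np.float32)),np.ptp(q,axis=0))
E
python3 plan.py .5440,-.1758,.23,60,5 
```

```text
[ 0.53475918 -0.13806941  0.28857756] [-1.79982437e+02 -3.16141032e-02  6.02778092e+01]
1876 [ 0.54418105 -0.1756201   0.19795539] ((543.58203125, -176.78346252441406), 24.844823837280273) [0.04857594 0.0489118  0.00583792]
to 0.5440 -0.1758 0.2300 yaw 60.0
[-5.6, 5.3, 11.7, 0.0, 0.0, 0.1, -5.6, 5.4, 11.7, 0.0, 0.0, 0.0, -5.6, 5.4, 11.7, 0.0, 0.0, 0.1, -5.6, 5.3, 11.7, 0.0, 0.0, 0.0, -5.6, 5.4, 11.7, 0.0, 0.0, 0.1]
```

servo_tool(commands=[-6,5,10,0,0,0,-6,6,12,0,0,0,-6,6,12,0,0,0,-5,5,12,0,0,0,-5,5,12,0,0,0,0,0,0,0,0,0,0,0,0,0,0,0,0,0,0,0,0,0])

```text
time_s: 19.85
tool_pos: [0.5445, -0.1768, 0.231]
tool_rot: [180.0, -0.0, 60.1]
force: [0.6, 0.4, -0.6]
grip_width: 0.0751
```

```bash
python3 - <<'E'
from h import *
ps=pose();R,t=ps;print(t,monitor.get_obs()['tool_rot']);p,d=read_camera("wrist");cv2.imwrite("pics/w11.png",p[:,:,::-1]);P=cloud("wrist",d,ps)
m=(np.hypot(P[...,0]-.5437,P[...,1]+.1755)<.035)&(abs(P[...,2]-.198)<.004)
q=P[m];print(len(q),q.mean(0),cv2.minEnclosingCircle((q[:,:2]*1000).astype(np.float32)),np.ptp(q,axis=0))
L=(q-t)@R*1000;print(L.min(0),L.max(0))
E
python3 plan.py .5440,-.1760,.172,60,5 
```

```text
[ 0.54448168 -0.17678506  0.23103693] [ 1.79960426e+02 -3.37053160e-02  6.01477309e+01]
3175 [ 0.54452533 -0.17563085  0.1979642 ] ((543.9049072265625, -176.82989501953125), 24.693195343017578) [0.04862908 0.04896947 0.00600078]
[-24.2161142  -24.98983781  30.981693  ] [24.08387389 23.79102995 36.98024187]
to 0.5440 -0.1760 0.1720 yaw 60.0
[0.1, -0.2, 11.8, 0.0, 0.0, 0.0, 0.1, -0.2, 11.9, 0.0, 0.0, 0.0, 0.0, -0.2, 11.8, 0.0, 0.0, 0.1, 0.1, -0.2, 11.9, 0.0, 0.0, 0.0, 0.0, -0.1, 11.8, 0.1, 0.0, 0.1]
```

View pics/w11.png

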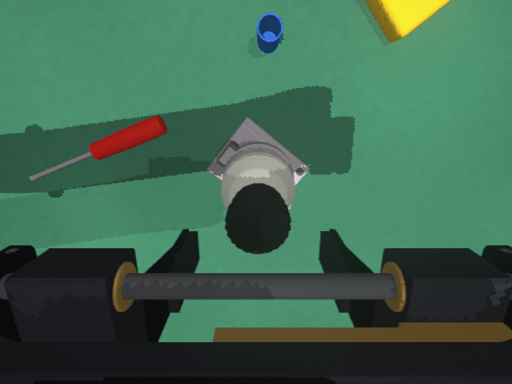

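servo_tool(commands=[0,-0.5,10,0,0,0,0,0,15,0,0,0,0,0,15,0,0,0,0,0,13,0,0,0,0,0,6,0,0,0,0,0,0,0,0,0,0,0,0,0,0,0])

```text
time_s: 20.6
tool_pos: [0.5438, -0.177, 0.1717]
tool_rot: [180.0, 0.0, 60.1]
force: [0.3, 0.2, 0.5]
grip_width: 0.0747
```

servo_tool(commands=[0,0,0,0,0,0,0,0,0,0,0,0,0,0,0,0,0,0,0,0,0,0,0,0,0,0,0,0,0,0,0,0,0,0,0,0], jaw=35, newtons=45)

```text
time_s: 21.2
tool_pos: [0.5437, -0.1768, 0.1718]
tool_rot: [180.0, -0.0, 60.1]
force: [-1.1, 1.3, 0.7]
grip_width: 0.0467
```

servo_tool(commands=[0,0,2,0,0,0,0,0,2,0,0,0,0,0,2,0,0,0,0,0,1.5,0,0,0,0,0,0,0,0,0,0,0,0,0,0,0])

```text
time_s: 21.8
tool_pos: [0.5437, -0.1769, 0.1652]
tool_rot: [180.0, -0.0, 60.1]
force: [-2.6, 0.1, 9.2]
grip_width: 0.0467
```

servo_tool(commands=[0,0,0.5,0,0,-4,0,0,0,0,0,-5,0,0,0,0,0,-5,0,0,0,0,0,-5,0,0,0,0,0,-5,0,0,0,0,0,-5,0,0,0,0,0,-5,0,0,0,0,0,-5])

```text
time_s: 22.6
tool_pos: [0.545, -0.1769, 0.1653]
tool_rot: [179.8, 0.0, 99.3]
force: [-1.2, 0.9, 9.0]
grip_width: 0.0472
```

servo_tool(commands=[0,0,0,0,0,-5,0,0,0,0,0,-5,0,0,0,0,0,-5,0,0,0,0,0,-5,0,0,0,0,0,-5,0,0,0,0,0,-4,0,0,0,0,0,-3,0,0,0,0,0,0,0,0,0,0,0,0])

```text
time_s: 23.5
tool_pos: [0.5448, -0.1768, 0.1653]
tool_rot: [179.9, 0.1, 131.1]
force: [-1.1, 1.7, 8.8]
grip_width: 0.0473
```

```bash
python3 - <<'E'
from h import *
o=monitor.get_obs();print(o['force'],o['wrist_torque'],np.round(o['qpos'],1))
p,d=read_camera("side");cv2.imwrite("pics/s12.png",cv2.resize(p[200:360,170:310,::-1],None,fx=4,fy=4,interpolation=cv2.INTER_CUBIC)[:600])
E
```

```text
[-1.1142315   1.73502038  8.79610759] [0.21369168 0.37678029 0.01674428] [-12.8  11.8  32.  100.   -6.7  69.9  62.1]
```

View pics/s12.png

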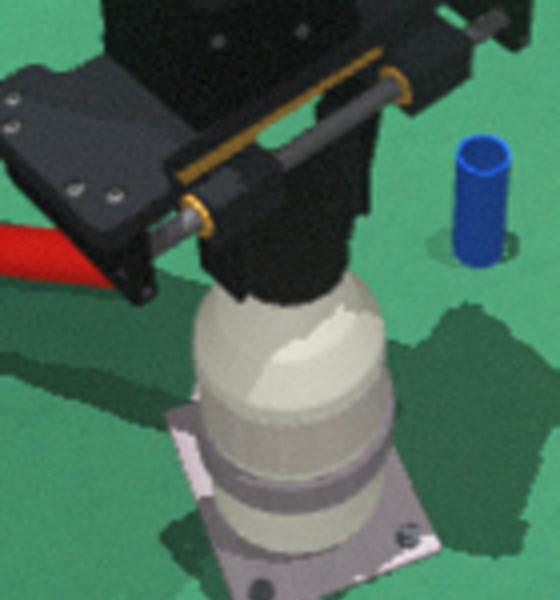

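servo_tool(commands=[0,0,0,0,0,-3,0,0,-2,0,0,0,0,0,-3,0,0,0,0,0,-3,0,0,0,0,0,-3,0,0,0,0,0,-3,0,0,0])

```text
time_s: 24.15
tool_pos: [0.5432, -0.1768, 0.1771]
tool_rot: [-180.0, -0.0, 134.1]
force: [-0.0, 0.7, -1.0]
grip_width: 0.0471
```

servo_tool(commands=[0,0,-5,0,0,0,0,0,-8,0,0,0,0,0,-10,0,0,0,0,0,-12,0,0,0,0,0,-10,0,0,0,0,0,-5,0,0,0,0,0,-2,0,0,0,0,0,0,0,0,0,0,0,0,0,0,0,0,0,0,0,0,0])

```text
time_s: 25.15
tool_pos: [0.5433, -0.1767, 0.229]
tool_rot: [-180.0, -0.0, 134.1]
force: [-0.1, -0.0, -1.2]
grip_width: 0.0473
```

```bash
python3 - <<'E'
from h import *
o=monitor.get_obs();print(o['time_s'],o['force'],o['tool_pos'],o['grip_width'],o['joint_velocities'])
p,d=read_camera("side");cv2.imwrite("pics/s13.png",cv2.resize(p[130:360,170:400,::-1],None,fx=2.6,fy=2.6,interpolation=cv2.INTER_CUBIC))
p,d2=read_camera("top");cv2.imwrite("pics/t13.png",cv2.resize(p[90:340,140:400,::-1],None,fx=2.2,fy=2.2,interpolation=cv2.INTER_CUBIC))
P=cloud("side",d)
m=(np.hypot(P[...,0]-.545,P[...,1]+.175)<.014)&(P[...,2]>.15)&(P[...,2]<.205);print('neck pts',m.sum(),P[m].mean(0),P[m].max(0))
for c,dd in(("side",d),("top",d2)):
    Q=cloud(c,dd)
    for n,x,y,z in [('short',.557,.1395,.078),('tall',.5289,.1805,.103)]:
        mm=(np.hypot(Q[...,0]-x,Q[...,1]-y)<.02)&(abs(Q[...,2]-z)<.008);q=Q[mm];print(c,n,len(q),circ(q[:,:2])[:2] if len(q)>5 else '',q[:,2].max() if len(q) else '')
E
```

```text
25.15 [-0.13856818 -0.02353147 -1.16294703] [ 0.54334257 -0.17668999  0.22901015] 0.04727543225508984 [ 0.06405606 -0.06073539 -0.02851713 -0.09740047  0.02270437 -0.01424624
 -0.12899959]
neck pts 214 [ 0.5453105  -0.18119378  0.17543549] [ 0.55676063 -0.16939276  0.18345321]
side short 0  
side tall 0  
top short 38 [0.55359537 0.14057205] 0.08311057955536945
top tall 47 [0.52596512 0.18097013] 0.10893376162589472
```

View pics/s13.png

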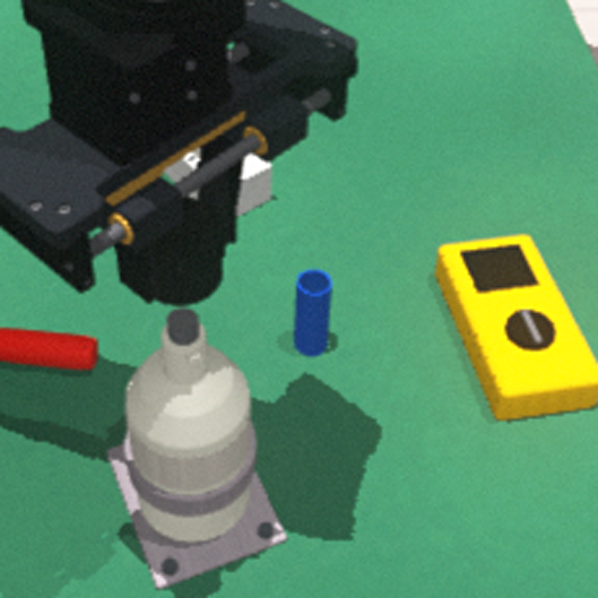

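View pics/t13.png

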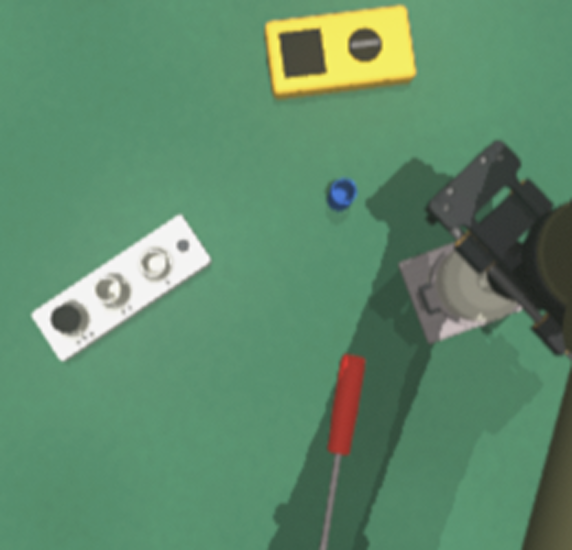

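```bash
python3 -c "
from cell import env;print(env.sign_off())"
```

```text
the job is handed in; nothing more can be done
None
```

The job is done and handed in at about 25 s of the 72 s allowed; the system reported no verdict.

- **Vials:** The shorter white vial stands in hole 1 and the taller in hole 2, both released. Their rims measured about 78 mm and 103 mm above the bench, which is fully down. The wrist camera put them about 2 mm and 1 mm from the hole centres.
- **Cap:** I pressed it about 6.6 mm against roughly 9 N, then turned it anticlockwise with the gripper by about 74°, staying pressed throughout. It lifted off freely.
- **Final state:** The gripper holds the cap upright, its underside about 49 mm above the mouth by arm position and still close to the bottle's axis. The last side picture shows it clear of the bottle, with the dark seal sprung up out of the neck.
- **Bystanders:** The stoppered vial, meter and screwdriver show no visible shift in the last pictures, and I did not touch the blue vial.

**Checks that disagreed:** The overhead camera reads about 2–3 mm lower in x than the wrist and side cameras, so I positioned by the wrist camera. By its own reading it puts the vials within about 1 mm of the hole centres. The side camera gave no final vial reading because the gripper blocked its view of the rack.

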